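# Fit the fourth pillar of a microscope stage base

### The job

The stage base on the lab bench is missing one of its four support pillars. Take the depth rod from its stand, touch the bottom of the empty socket with its foot to find how deep the socket is, and hang the rod back upright in the stand. Then stand in the socket the one pillar whose top comes level with the three fixed pillars, and leave the other two loose pillars standing where they are.

Things in the scene. Friction and masses are not known exactly. Their poses are not given: they have to be found in the camera images.
- socket (a point): centre of the mouth, z up, of the empty blind socket (38 mm across, flat bottom, 15, 30 or 45 mm deep: unknown beforehand) in the top face of a fixed grey block, 180 x 180 x 52 mm high. It is at one corner, 60 mm from the block's middle along both edges; the other corners, at +120 mm x, -120 mm y and both in this point's axes, carry fixed steel pillars 24 mm across, 40 mm above the face
- rod_handle (a point): centre of the upright depth rod's handle, a black cylinder 20 mm across, 50 mm long; z up along the rod (loose, 0.1 kg). Below it a flat collar, 60 mm across, 6 mm thick, its underside 31 mm below this point; then a steel rod, 12 mm across, down to a brass foot, 15 mm across, whose underside is 131 mm below this point when not pressed
- rod_foot (a joint): travel of the depth rod's sprung brass foot up into the rod, m: 0 out, 0.005 fully pressed. It begins to give at 0.5 N and is fully in at 3 N; beyond that the rod is rigid. Press until it is well in to be sure of a touch
- stand_hole (a point): centre, z up, of the round hole (32 mm across) in the black top plate (88 x 88 mm, 10 mm thick) of the fixed rod stand, at the plate's upper face, 115 mm above the bench. The rod hangs through it, collar flat on the plate, its handle's centre 31 mm above this point
- short_pillar (a point): centre (half-way up) of the short pillar: a loose plain steel cylinder, 24 mm across and 55 mm tall, standing upright on the bench (the shortest of the three); z up along its axis. It belongs in a socket 15 mm deep, where 40 mm of it stays above the face
- middle_pillar (a point): centre (half-way up) of the middle pillar: a loose plain steel cylinder, 24 mm across and 70 mm tall, standing upright on the bench (the second tallest of the three); z up along its axis. It belongs in a socket 30 mm deep, where 40 mm of it stays above the face
- long_pillar (a point): centre (half-way up) of the long pillar: a loose plain steel cylinder, 24 mm across and 85 mm tall, standing upright on the bench (the tallest of the three); z up along its axis. It belongs in a socket 45 mm deep, where 40 mm of it stays above the face
There are look-alikes about, which are no part of the job. What is shaped like the part that bears middle_pillar but red or yellow is not meant.

How it is judged (in metres and radians):
On the way:
1. the foot of the depth rod presses on the bottom of the socket, the rod upright (horizontal distance between rod_handle and socket below 0.018 m and angle between rod_handle's own z axis and vertical below 0.17 rad and z of rod_handle in the frame of socket below 0.123 m and value of joint rod_foot above 0.0015 m), for 0.1 s.
At the end, for the whole second after the job is handed in: One pillar stands upright in the socket (7 degrees, 12 mm of centre), its top level with the fixed pillars within 6 mm; the other two are upright (8 degrees), within 25 mm of where they stood; the rod hangs upright (7 degrees) in its stand, 20 mm sideways and 7 mm in height (horizontal distance between rod_handle and stand_hole below 0.02 m and angle between rod_handle's own z axis and vertical below 0.12 rad and z of rod_handle in the frame of stand_hole between 0.024 and 0.038 m and ((horizontal distance between short_pillar and socket below 0.012 m and angle between short_pillar's own z axis and vertical below 0.12 rad and z of short_pillar in the frame of socket between 0.0065 and 0.0185 m and distance of each of middle_pillar, long_pillar from where it was at the start of the episode below 0.025 m and angle between each of middle_pillar, long_pillar's own z axis and vertical below 0.15 rad) or (horizontal distance between middle_pillar and socket below 0.012 m and angle between middle_pillar's own z axis and vertical below 0.12 rad and z of middle_pillar in the frame of socket between -0.001 and 0.011 m and distance of each of short_pillar, long_pillar from where it was at the start of the episode below 0.025 m and angle between each of short_pillar, long_pillar's own z axis and vertical below 0.15 rad) or (horizontal distance between long_pillar and socket below 0.012 m and angle between long_pillar's own z axis and vertical below 0.12 rad and z of long_pillar in the frame of socket between -0.0085 and 0.0035 m and distance of each of short_pillar, middle_pillar from where it was at the start of the episode below 0.025 m and angle between each of short_pillar, middle_pillar's own z axis and vertical below 0.15 rad))); the robot touches nothing.
It also fails if it takes over 61 s, if anything falls off the work surface, if the arm or the gripper's body presses on something with over 40 N, if the wrist force passes 120 N, or if a joint passes its speed limit or range.

### The arm

A 6-joint arm with a two-finger parallel gripper is mounted at the origin on the work surface. World frame = base frame: x ahead of the robot, y to its left, z up, the work surface at z = 0. Lengths are in m, angles in degrees, forces in N, time in s.
With the tool pointing down it reaches from about 0.3 to 0.875 m from the base axis. Payload 6.4 kg.
Tool frame: the origin (TCP) lies midway between the tips of the shut fingers; the grasp point (between the pads) lies behind it (manip.grip_point_offset is the z of the grasp point in the tool frame, in m); z points along the fingers, y is the line along which they close (so a half turn about z gives the same grasp; the last joint's range is limited). The gripper opens to 85 mm and grips with 20 to 120 N. Pads are 22 mm wide; open, the fingers measure 114 mm over their backs; the gripper's body (76 mm by 85 mm) begins 54 mm behind the grasp point. The pads swing forward as they close: fully open they stand 13 mm farther back than shut.
Start: joints at [-86.82, 10.359, 92.074, -0, 77.567, -11.82], TCP at [0.149, -0.555, 0.231] pointing down, gripper open.
Joint ranges: [-171.53, 171.53], [-51.25, 118.39], [17.06, 147.69], [-65.23, 245.23], [0, 150.52], [-178.68, 178.68]. Speed limits (degrees/s): [147.25, 147.25, 172.46, 180, 180, 180].

### API

Orientations are given as [roll, pitch, yaw] about the fixed x, y, z axes, in that order (R = Rz(yaw) Ry(pitch) Rx(roll)).
In Python, from station import manip gives the robot as it stands. The module is installed in compiled form; this text tells all that it offers.
- The arm moves only by the shell command python3 -m jog 'ROWS' [FORCE]. ROWS is JSON, a list that holds one entry, the list of rows, each a list of 7 numbers: the shift along the tool's x, y, z in mm, then the turn, a rotation vector about the tool's x, y, z in rad, then the finger opening in mm, from 0 to 85.4. A call has 1 to 8 rows; each row shifts and turns the commanded pose from where the row before left it, along the tool's axes as they then stand; what a row does not reach is not made up. A row lasts 1/8 s, in which the tool goes at most 62.5 mm and 10.7 degrees, less where a joint would pass 70% of its speed; a pose out of reach is approached as far as the arm can. A call is refused whole if a number of a shift passes 62.5 or a number of a turn 0.188, either way. A call with a gripper value outside its range is refused whole. The fingers move at their own pace and stop on an object; FORCE is the grip in N (left out, the last holds). Time passes only in rows, so rows that do not move let the fingers close. It gives the time, the measured TCP pose, the force, the opening and the grip force at its end, in the units of the state.
- manip.get_state(): the state, without advancing time (a new reading comes with each control period).
- manip.grab_frame(name): name is "scene" or "top" or "wrist"; returns the picture (420x560x3 uint8, red, green, blue); there is no depth.
- manip.camera_model(name): a dict with "mtx" (3x3 intrinsics, pixels), "dist_coeffs" ([k1, k2, p1, p2, k3] as OpenCV has them; the pictures are not rectified), "rvec" (rotation vector, rad) and "tvec" (3), from world to camera coordinates, as OpenCV has them; the wrist camera has in their place "mount" (4x4, takes a point from camera to tool coordinates, whose origin is the TCP and whose axes are the flange's). Camera axes: x right, y down, z forward; pixel columns grow to the right and rows downward; lengths in m; the calibration is good to about 2 mm. A picture is of the moment at which its call begins: read the wrist's pose just before it. camera_model takes no time and is no camera call.
- manip.finish_job(): hands the job in; it is judged then, once.
The state is a dict: "time": time; "qpos": joint angles; "joint_velocities": joint speeds; "effort": joint torques, N m; "tool_pos": TCP position; "tool_rot": TCP orientation; "wrist_force": force on the tool from outside, world axes, zero at the start; "moment": the same for the moment, N m; "opening": opening from 0.0 (shut) to 1.0 (fully open); "gripper_force": force on a finger pad.
Only numpy, scipy, OpenCV 4.12 (cv2) and the standard library are available. Lean on these libraries where they do the work, as an engineer would, in place of code of your own. Each camera call takes 0.05 s, during which the arm holds its last target. There are 200 camera calls.

## Working session

There is one attempt and no reset: what is moved stays moved. The work goes in short steps, Python scripts to look and compute and a shell command to move; the robot and the scene stay as the last step left them, time stands still between calls to the robot, and variables do not carry over. Pictures are saved under pics/ and viewed, at most 10 in all, crops included, and the job is handed in when it is done.

```bash
mkdir -p pics
cat > h.py <<'E'
import numpy as np, cv2
from station import manip
from scipy.spatial.transform import Rotation as R
def grab(n,f):
    s=manip.get_state(); im=manip.grab_frame(n); cv2.imwrite(f'pics/{f}.png',im[:,:,::-1]); return s,im
def tool(s): 
    T=np.eye(4); T[:3,:3]=R.from_euler('xyz',s['tool_rot'],degrees=True).as_matrix(); T[:3,3]=s['tool_pos']; return T
def cam(n,s=None):
    m=manip.camera_model(n)
    if n=='wrist': T=tool(s)@np.array(m['mount'])
    else:
        T=np.eye(4); r=cv2.Rodrigues(np.array(m['rvec'],float))[0]; T[:3,:3]=r.T; T[:3,3]=-r.T@np.array(m['tvec'],float).ravel()
    return np.array(m['mtx'],float),np.array(m['dist_coeffs'],float),T
def onz(n,uv,z,s=None):
    K,d,T=cam(n,s); p=cv2.undistortPoints(np.array(uv,float).reshape(-1,1,2),K,d).reshape(-1,2)
    r=np.c_[p,np.ones(len(p))]@T[:3,:3].T; o=T[:3,3]
    return o+r*((z-o[2])/r[:,2])[:,None]
def proj(n,P,s=None):
    K,d,T=cam(n,s); Ti=np.linalg.inv(T)
    return cv2.projectPoints(np.array(P,float).reshape(-1,1,3),cv2.Rodrigues(Ti[:3,:3])[0],Ti[:3,3],K,d)[0].reshape(-1,2)
E
python3 - <<'E'
from h import *
s,_=grab('scene','s0'); grab('top','t0'); print(s); print(manip.grip_point_offset); print(cam('top')[2],cam('scene')[2])
a=cv2.imread('pics/s0.png');b=cv2.imread('pics/t0.png');print(a.shape)
E
```

```text
{'time': 0.0, 'qpos': array([-8.68200903e+01,  1.04030909e+01,  9.21327542e+01, -6.04866934e-05,
        7.75648972e+01, -1.18219838e+01]), 'joint_velocities': array([-0.04132647, -0.00931794,  0.09534468, -0.0573802 ,  0.0752692 ,
       -0.04753684]), 'effort': array([-9.09700339e-04, -4.44868791e+01, -3.51334512e+01, -3.70781918e-04,
        9.18613106e-03, -8.83210816e-06]), 'tool_pos': array([ 0.14880669, -0.55484254,  0.23036312]), 'tool_rot': array([-1.79901382e+02, -2.05814373e-02,  1.50018888e+01]), 'wrist_force': array([-0.01872467, -0.51103436, -0.07737811]), 'moment': array([-0.03157262, -0.02736219,  0.00933762]), 'gripper_force': 0.0, 'opening': 1.0034987473476895}
-0.0187
[[ 0.01112314 -0.97591559  0.21786471  0.34163964]
 [-0.99992069 -0.01214267 -0.00334134  0.08906402]
 [ 0.00590632 -0.21781027 -0.97597326  1.23714026]
 [ 0.          0.          0.          1.        ]] [[ 0.26658103  0.61231247 -0.74431713  1.23072161]
 [ 0.96380788 -0.17175339  0.20389985 -0.09245488]
 [-0.00298857 -0.77173455 -0.63593778  0.64897905]
 [ 0.          0.          0.          1.        ]]
(420, 560, 3)
```

View pics/s0.png

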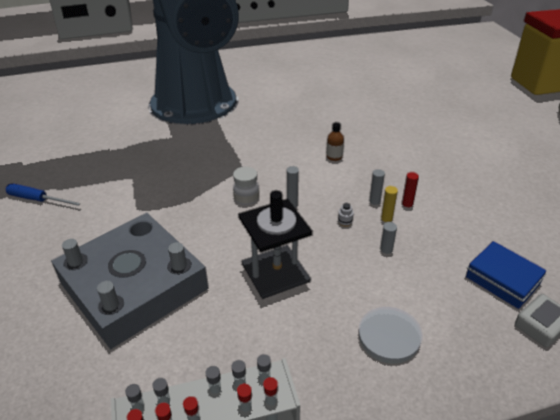

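View pics/t0.png

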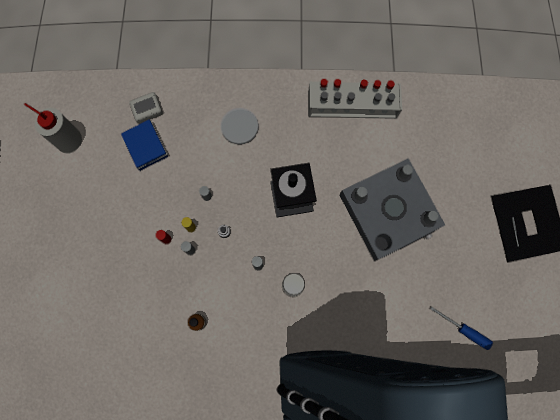

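The scene view shows the block at (130,275) with its empty socket at (141,229), the rod in its stand at (277,215), and grey pillars at (292,187), (377,187) and (388,237). The red (411,190) and yellow (390,204) cylinders are the look-alikes. In the top view the grey pillars are at (258,262), (188,246) and (206,193), the socket at (383,242) and the rod at (292,181).

I'll make one enlarged crop of both views to get pixel positions and confirm which object is which.

Run:
```python
from h import *
a=cv2.imread('pics/s0.png');b=cv2.imread('pics/t0.png')
def g(im,x,y,w,h,k):
    c=cv2.resize(im[y:y+h,x:x+w],None,fx=k,fy=k,interpolation=cv2.INTER_CUBIC)
    for X in range((x+9)//10*10,x+w,10): 
        cv2.line(c,(int((X-x)*k),0),(int((X-x)*k),4 if X%50 else 10),(0,0,255),1)
        if X%50==0: cv2.putText(c,str(X),(int((X-x)*k),20),0,.4,(0,0,255))
    for Y in range((y+9)//10*10,y+h,10):
        cv2.line(c,(0,int((Y-y)*k)),(4 if Y%50 else 10,int((Y-y)*k)),(0,0,255),1)
        if Y%50==0: cv2.putText(c,str(Y),(10,int((Y-y)*k)),0,.4,(0,0,255))
    return c
A=g(a,230,155,200,115,4)[:,:800]; cv2.imwrite('pics/c.png',0);
B=g(b,150,170,110,105,4) ;print(A.shape,B.shape)
# montage: scene pillars 3.4x, top 
m=np.zeros((600,800,3),np.uint8)
A=g(a,275,160,150,110,3.2); B=g(b,150,180,120,90,2.6); C=g(b,330,150,125,115,2.6); D=g(a,60,210,150,100,2.0)
D2=g(b,265,155,55,65,3)
m[:A.shape[0],:A.shape[1]]=A; m[:299,480:480+325][:, :320]=C[:299,:320]; m[355:355+234,:312]=B; m[355:555,320:620]=D; m[355:550,625:790]=D2
cv2.imwrite('pics/c1.png',m)
```

```text
(460, 800, 3) (420, 440, 3)[ WARN:0@0.190] global loadsave.cpp:1063 imwrite_ Unsupported depth image for selected encoder is fallbacked to CV_8U.
```

View pics/c1.png

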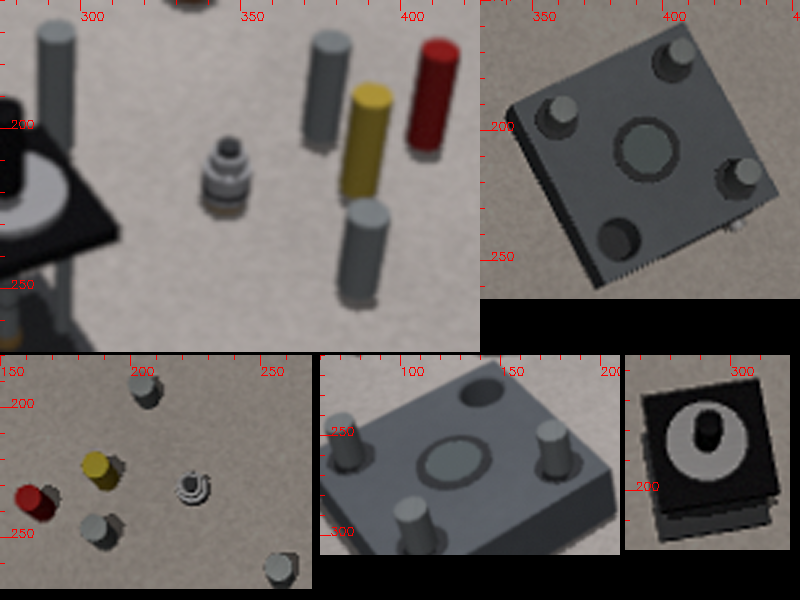

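The crop confirms three grey pillars, with the red and yellow ones apart from them. The socket is at top-view (383.5,242.3) and the ring at the block's middle is only a marking. Next I'll triangulate these points.

Run:
```python
from h import *
def tri(ut,us):
    o,d=[],[]
    for n,u in(('top',ut),('scene',us)):
        p=onz(n,[u],0)[0];c=cam(n)[2][:3,3];o.append(c);d.append((p-c)/np.linalg.norm(p-c))
    A=np.c_[d[0],-d[1]];t=np.linalg.lstsq(A,o[1]-o[0],rcond=None)[0]
    a,b=o[0]+t[0]*d[0],o[1]+t[1]*d[1]; return (a+b)/2,np.linalg.norm(a-b)
for n,a,b in(('P1',(257,260.8),(292.8,170)),('P2',(186.5,245),(378.4,173.1)),('P3',(204.6,190.8),(390.3,226.3)),('red',(161,231.5),(412,175.5)),('hand',(293,176.7),(276.5,194))): print(n,*[np.round(x,4) for x in tri(a,b)])
print('fix',onz('top',[(362.7,191.5),(407.7,169.2),(432.7,216.2)],.092).round(4))
print('socket',onz('top',[(383.5,242.3)],.052).round(4),onz('scene',[(60+80.5,210+19)],.052).round(4))
print('collar',onz('top',[(292.3,183.7)],.121).round(4),'handle top',onz('top',[(293,176.7)],.171).round(4))
print('P tops', [onz('top',[u],z).round(4) for u in((257,260.8),(186.5,245),(204.6,190.8)) for z in(.055,.07,.085)])
```

```text
P1 [0.4711 0.1307 0.0804] 0.0037
P2 [0.5059 0.29   0.0663] 0.0035
P3 [0.6357 0.257  0.0507] 0.005
red [0.5345 0.3474 0.0698] 0.0003
hand [0.6392 0.0558 0.1672] 0.0041
fix [[ 0.6274 -0.1054  0.092 ]
 [ 0.6814 -0.211   0.092 ]
 [ 0.5726 -0.2637  0.092 ]]
socket [[ 0.5187 -0.1576  0.052 ]] [[ 0.5285 -0.1553  0.052 ]]
collar [[0.6357 0.0537 0.121 ]] handle top [[0.6377 0.0539 0.171 ]]
P tops [array([[0.4735, 0.1298, 0.055 ]]), array([[0.4718, 0.1293, 0.07  ]]), array([[0.4702, 0.1288, 0.085 ]]), array([[0.5069, 0.2903, 0.055 ]]), array([[0.5048, 0.2877, 0.07  ]]), array([[0.5027, 0.2852, 0.085 ]]), array([[0.6337, 0.2541, 0.055 ]]), array([[0.63 , 0.252, 0.07 ]]), array([[0.6263, 0.2499, 0.085 ]])]
```

P1 (0.471,0.130) is the long pillar, P2 (0.505,0.288) the middle and P3 (0.634,0.254) the short, each within 5 mm of its given height. The socket from the two methods agrees: (0.5186,-0.158). The rod is at (0.637,0.054). I'm moving above the rod.

```bash
python3 -c "
from h import *
print(np.round(manip.camera_model('wrist')['mount'],3),manip.camera_model('wrist')['mtx'])"
python3 -m jog '[[[48,-35.5,-4,0,0,0,85],[48,-35.5,-4,0,0,0,85],[48,-35.5,-4,0,0,0,85],[48,-35.5,-4,0,0,0,85],[48,-35.5,-4,0,0,0,85],[48,-35.5,-4,0,0,0,85],[48,-35.5,-4,0,0,0,85],[48,-35.5,-4,0,0,0,85]]]' 40
python3 -m jog '[[[48,-35.5,0,0,0,0,85],[48,-35.5,0,0,0,0,85],[48,-35.5,0,0,0,0,85],[48,-35.5,0,0,0,0,85],[0,0,0,0,0,0,85],[0,0,0,0,0,0,85]]]'
python3 - <<'E'
from h import *
s,_=grab('wrist','w1'); np.save('w1.npy',tool(s)); print(s['tool_pos'],s['tool_rot'],s['time'],s['wrist_force'])
for n,P in(('collar',[.637,.054,.121]),('top',[.637,.054,.171])): print(n,proj('wrist',[P],s))
E
```

```text
[[-0.001 -0.953 -0.302  0.076]
 [ 1.    -0.001  0.001 -0.   ]
 [-0.001 -0.302  0.953 -0.142]
 [ 0.     0.     0.     1.   ]] [[298.12290444   0.         285.70495189]
 [  0.         298.12290444 206.60883305]
 [  0.           0.           1.        ]]
time: 1.1
tool_pos: [0.4471, -0.1799, 0.2633]
tool_rot: [180.0, -0.0, 15.0]
wrist_force: [0.1, -0.7, -0.8]
opening: 0.993
gripper_force: 0.0
time: 1.85
tool_pos: [0.5944, 0.0052, 0.2625]
tool_rot: [-180.0, 0.1, 15.0]
wrist_force: [-0.1, 0.8, 0.5]
opening: 0.997
gripper_force: 0.0
[0.59441218 0.00521771 0.26252857] [-1.79983380e+02  9.57779534e-02  1.50460577e+01] 1.85 [-0.13986868  0.76712782  0.48341178]
collar [[247.2112914  137.29002861]]
top [[239.24150785 142.5590596 ]]
```

View pics/w1.png

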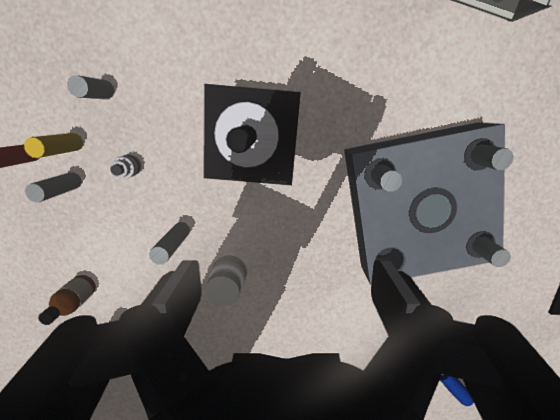

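The wrist view shows the collar centre at (246,134), the handle top at (240,139), and the fixed pillar tops at (391,180), (502,158) and (497,256). The loose pillar tops are at (78,87), (37,192) and (160,256).

Run:
```python
from h import *
s=manip.get_state()
for n,u,z in(('collar',(246.5,134),.121),('htop',(240,138.5),.171),('F1',(391,180.5),.092),('F2',(502.5,158),.092),('F3',(497,256.5),.092),('short',(77.5,86.5),.055),('mid',(36,192.5),.07),('long',(159.5,256),.085),('yel',(34.5,147),.07),('midyel',(34.5,147),.08)): print(n,onz('wrist',[u],z,s).round(4))
T=tool(s); d=T[:3,:3].T@(np.array([.637,.054,.131])-T[:3,3]); print((d*1000).round(1))
```

```text
collar [[0.6398 0.0546 0.121 ]]
htop [[0.6401 0.0534 0.171 ]]
F1 [[ 0.6294 -0.103   0.092 ]]
F2 [[ 0.6836 -0.21    0.092 ]]
F3 [[ 0.5763 -0.2586  0.092 ]]
short [[0.6362 0.255  0.055 ]]
mid [[0.506  0.2872 0.07  ]]
long [[0.4711 0.128  0.085 ]]
yel [[0.5604 0.2897 0.07  ]]
midyel [[0.5636 0.2817 0.08  ]]
[ 54.2 -36.8 131.8]
```

```bash
python3 -m jog '[[[55.5,-36.5,0,0,0,0,85],[0,0,40,0,0,0,85],[0,0,40,0,0,0,85],[0,0,40,0,0,0,85],[0,0,10,0,0,0,85],[0,0,0,0,0,0,85],[0,0,0,0,0,0,10],[0,0,0,0,0,0,10]]]' 40
python3 -m jog '[[[0,0,0,0,0,0,10],[0,0,0,0,0,0,10],[0,0,0,0,0,0,10],[0,0,0,0,0,0,10]]]'
```

```text
time: 2.9
tool_pos: [0.6376, 0.0516, 0.1353]
tool_rot: [179.9, -0.2, 15.0]
wrist_force: [-0.1, -0.3, 0.3]
opening: 0.599
gripper_force: 0.0
time: 3.4
tool_pos: [0.6369, 0.052, 0.1341]
tool_rot: [180.0, -0.1, 15.0]
wrist_force: [-1.5, 1.6, 6.4]
opening: 0.223
gripper_force: 39.1
```

```bash
python3 -m jog '[[[0,0,-10,0,0,0,10],[0,0,-30,0,0,0,10],[0,0,-40,0,0,0,10],[0,0,-45,0,0,0,10],[0,0,0,0,0,0,10],[0,0,0,0,0,0,10]]]' 40
python3 - <<'E'
from h import *
s,im=grab('wrist','w2');print(s['tool_pos'],s['wrist_force'],s['opening'])
T=tool(s); print((T[:3,:3].T@(np.array([.520,-.155,.26])-T[:3,3])*1000).round(1))
E
```

```text
time: 4.15
tool_pos: [0.636, 0.0518, 0.2576]
tool_rot: [-180.0, 0.1, 15.0]
wrist_force: [-0.1, 0.5, -1.8]
opening: 0.22
gripper_force: 39.1
[0.63598629 0.05182585 0.25755788] [-0.10146461  0.54289488 -1.84789397] 0.22049317494274076
[-165.6  169.8   -2.3]
```

```bash
python3 -m jog '[[[-43,34,0,0,0,0,10],[-43,34,0,0,0,0,10],[-43,34,0,0,0,0,10],[-43,34,0,0,0,0,10],[-43,34,0,0,0,0,10],[0,0,0,0,0,0,10],[0,0,0,0,0,0,10]]]'
python3 - <<'E'
from h import *
s,im=grab('wrist','w3');print(s['tool_pos'],s['wrist_force'],proj('wrist',[[.52,-.155,.052]],s))
E
```

```text
time: 5.08
tool_pos: [0.4723, -0.1677, 0.2571]
tool_rot: [-179.9, 0.1, 14.9]
wrist_force: [-0.1, -1.1, -1.5]
opening: 0.221
gripper_force: 39.2
[ 0.47233283 -0.16767533  0.25708574] [-0.11266687 -1.05109347 -1.51697778] [[286.24897154 136.80227966]]
```

View pics/w3.png

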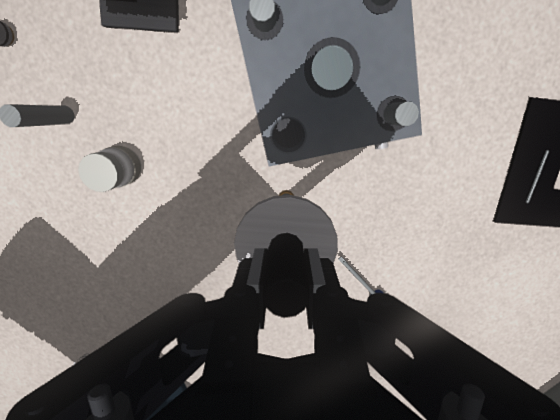

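The rod is held upright and straight. The socket mouth is at about (288,135), against a predicted (286,137), so the estimate is good to about 2 mm.

Run:
```python
from h import *
s=manip.get_state()
P=onz('wrist',[(288,135),(401,112.5+0),(262,9)],.052,s);print(P.round(4)); F=onz('wrist',[(403.5,113),(262,8)],.092,s);print(F.round(4),F.mean(0))
T=tool(s); print((T[:3,:3].T@(np.array([.5205,-.156,.26])-T[:3,3])*1000).round(1))
```

```text
[[ 0.5229 -0.156   0.052 ]
 [ 0.5796 -0.2715  0.052 ]
 [ 0.6379 -0.0975  0.052 ]]
[[ 0.576  -0.2598  0.092 ]
 [ 0.6281 -0.1031  0.092 ]] [ 0.60203455 -0.18143119  0.092     ]
[49.   1.5 -2.7]
```

```bash
python3 -m jog '[[[49,1,0,0,0,0,10],[0,0,0,0,0,0,10],[0,0,30,0,0,0,10],[0,0,40,0,0,0,10],[0,0,22,0,0,0,10],[0,0,0,0,0,0,10],[0,0,0,0,0,0,10]]]' 60
python3 -m jog '[[[0,0,4,0,0,0,10],[0,0,3,0,0,0,10],[0,0,3,0,0,0,10],[0,0,0,0,0,0,10],[0,0,0,0,0,0,10]]]'
```

```text
time: 6.0
tool_pos: [0.5211, -0.1561, 0.1673]
tool_rot: [180.0, -0.1, 15.1]
wrist_force: [0.4, -0.6, -1.1]
opening: 0.219
gripper_force: 58.7
time: 6.62
tool_pos: [0.5204, -0.1564, 0.1563]
tool_rot: [180.0, -0.0, 15.0]
wrist_force: [0.3, -1.2, -1.2]
opening: 0.217
gripper_force: 58.7
```

```bash
python3 -m jog '[[[0,0,3,0,0,0,10],[0,0,2,0,0,0,10],[0,0,0,0,0,0,10],[0,0,0,0,0,0,10]]]'
python3 -m jog '[[[0,0,2,0,0,0,10],[0,0,0,0,0,0,10],[0,0,0,0,0,0,10]]]'
```

```text
time: 7.12
tool_pos: [0.5204, -0.1563, 0.1513]
tool_rot: [-180.0, 0.0, 15.0]
wrist_force: [-0.3, -0.1, -1.0]
opening: 0.221
gripper_force: 58.7
time: 7.5
tool_pos: [0.5204, -0.1563, 0.1493]
tool_rot: [-180.0, 0.0, 15.0]
wrist_force: [0.4, -0.6, -0.0]
opening: 0.218
gripper_force: 58.7
```

```bash
python3 -m jog '[[[0,0,3,0,0,0,10],[0,0,3,0,0,0,10],[0,0,0,0,0,0,10],[0,0,0,0,0,0,10]]]'
python3 -m jog '[[[0,0,2,0,0,0,10],[0,0,2,0,0,0,10],[0,0,0,0,0,0,10],[0,0,0,0,0,0,10]]]'
```

```text
time: 8.0
tool_pos: [0.5204, -0.1563, 0.1433]
tool_rot: [-180.0, 0.0, 15.0]
wrist_force: [0.5, 0.3, -0.9]
opening: 0.214
gripper_force: 58.7
time: 8.5
tool_pos: [0.5204, -0.1563, 0.1393]
tool_rot: [-180.0, 0.0, 15.0]
wrist_force: [0.9, -0.7, -0.1]
opening: 0.221
gripper_force: 58.7
```

```bash
python3 -m jog '[[[0,0,2,0,0,0,10],[0,0,0,0,0,0,10],[0,0,0,0,0,0,10]]]'
```

```text
time: 8.88
tool_pos: [0.5204, -0.1563, 0.1373]
tool_rot: [-180.0, 0.0, 15.0]
wrist_force: [0.6, -0.3, -1.6]
opening: 0.216
gripper_force: 58.7
```

```bash
python3 -m jog '[[[0,0,3,0,0,0,10],[0,0,0,0,0,0,10],[0,0,0,0,0,0,10]]]'
python3 -m jog '[[[0,0,3,0,0,0,10],[0,0,3,0,0,0,10],[0,0,0,0,0,0,10],[0,0,0,0,0,0,10]]]'
```

```text
time: 9.25
tool_pos: [0.5204, -0.1563, 0.1342]
tool_rot: [-180.0, 0.0, 15.0]
wrist_force: [-0.3, 0.4, -1.9]
opening: 0.22
gripper_force: 58.7
time: 9.75
tool_pos: [0.5204, -0.1563, 0.1283]
tool_rot: [-180.0, 0.0, 15.0]
wrist_force: [-0.4, 0.8, -1.3]
opening: 0.217
gripper_force: 58.7
```

```bash
python3 -m jog '[[[0,0,3,0,0,0,10],[0,0,0,0,0,0,10],[0,0,0,0,0,0,10]]]'
```

```text
time: 10.12
tool_pos: [0.5206, -0.1564, 0.1255]
tool_rot: [180.0, -0.0, 15.0]
wrist_force: [0.5, -0.7, -0.3]
opening: 0.216
gripper_force: 58.7
```

```bash
python3 -m jog '[[[0,0,2,0,0,0,10],[0,0,0,0,0,0,10],[0,0,0,0,0,0,10]]]'; python3 -m jog '[[[0,0,2,0,0,0,10],[0,0,0,0,0,0,10],[0,0,0,0,0,0,10]]]'
```

```text
time: 10.5
tool_pos: [0.5205, -0.1564, 0.1234]
tool_rot: [180.0, -0.0, 15.0]
wrist_force: [-0.6, -1.1, 1.4]
opening: 0.215
gripper_force: 58.9
time: 10.88
tool_pos: [0.5206, -0.1564, 0.1214]
tool_rot: [180.0, -0.0, 15.0]
wrist_force: [0.8, 0.0, 1.4]
opening: 0.216
gripper_force: 59.1
```

```bash
python3 -m jog '[[[0,0,1,0,0,0,10],[0,0,0,0,0,0,10],[0,0,0,0,0,0,10]]]'; python3 -m jog '[[[0,0,1,0,0,0,10],[0,0,0,0,0,0,10],[0,0,0,0,0,0,10]]]'
```

```text
time: 11.25
tool_pos: [0.5208, -0.1564, 0.1209]
tool_rot: [180.0, -0.0, 15.0]
wrist_force: [-0.3, 0.7, 5.7]
opening: 0.218
gripper_force: 59.7
time: 11.62
tool_pos: [0.5211, -0.1565, 0.1207]
tool_rot: [179.9, -0.1, 15.0]
wrist_force: [-1.6, 1.0, 11.0]
opening: 0.219
gripper_force: 60.2
```

The foot gives from about TCP z 0.125 and is fully in at 0.1208 with 11 N. That puts the handle at about 0.133, so the depth is 45 mm and the **long pillar** (P1) is the one. I'm taking the rod back to the stand.

```bash
python3 -m jog '[[[0,0,-20,0,0,0,10],[0,0,-40,0,0,0,10],[0,0,-40,0,0,0,10],[0,0,-40,0,0,0,10],[0,0,0,0,0,0,10],[41.5,-43,0,0,0,0,10],[41.5,-43,0,0,0,0,10],[41.5,-43,0,0,0,0,10]]]'
python3 -m jog '[[[41.5,-43,0,0,0,0,10],[0,0,0,0,0,0,10],[0,0,0,0,0,0,10]]]'
python3 - <<'E'
from h import *
s,im=grab('wrist','w4');T=tool(s);print(s['tool_pos'],(T[:3,:3].T@(np.array([.6369,.0520,.1345])-T[:3,3])*1000).round(1))
grab('scene','s4'); grab('top','t4')
a=cv2.imread('pics/s4.png')[120:290,200:350];b=cv2.imread('pics/t4.png')[140:230,250:330]
m=np.zeros((510,800,3),np.uint8);m[:,:450]=cv2.resize(a,(450,510));m[:394,450:]=cv2.resize(b,(350,394));cv2.imwrite('pics/c4.png',m)
E
```

```text
time: 12.62
tool_pos: [0.607, 0.0021, 0.2572]
tool_rot: [-179.9, 0.2, 15.0]
wrist_force: [0.3, -0.6, -0.9]
opening: 0.219
gripper_force: 58.9
time: 13.0
tool_pos: [0.6352, 0.053, 0.2571]
tool_rot: [-180.0, 0.2, 15.0]
wrist_force: [-1.0, -0.9, -1.5]
opening: 0.218
gripper_force: 58.9
[0.63522963 0.05296182 0.25714424] [  1.8   1.5 122.6]
```

View pics/c4.png

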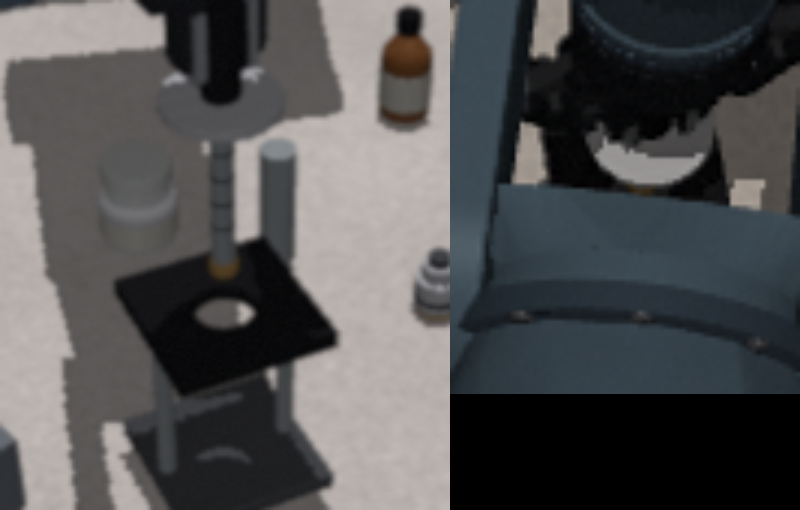

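The rod hangs straight in the grip, with its foot at crop (224,270) just above the hole at crop (225,315). I'm lowering it and releasing.

```bash
python3 -m jog '[[[2,1.5,0,0,0,0,10],[0,0,20,0,0,0,10],[0,0,40,0,0,0,10],[0,0,40,0,0,0,10],[0,0,17,0,0,0,10],[0,0,0,0,0,0,10],[0,0,0,0,0,0,10]]]'
python3 -m jog '[[[0,0,3,0,0,0,10],[0,0,1,0,0,0,10],[0,0,0,0,0,0,10],[0,0,0,0,0,0,10]]]'
```

```text
time: 14.02
tool_pos: [0.6398, 0.0517, 0.144]
tool_rot: [179.9, -0.2, 15.0]
wrist_force: [0.8, 0.7, -0.9]
opening: 0.22
gripper_force: 58.9
time: 14.52
tool_pos: [0.6386, 0.0519, 0.1385]
tool_rot: [180.0, -0.0, 15.0]
wrist_force: [-0.1, -0.7, -1.9]
opening: 0.214
gripper_force: 58.9
```

```bash
python3 -m jog '[[[0,0,3,0,0,0,10],[0,0,0,0,0,0,10],[0,0,0,0,0,0,10]]]'
python3 -m jog '[[[0,0,1,0,0,0,10],[0,0,0,0,0,0,10],[0,0,0,0,0,0,10]]]'
```

```text
time: 14.9
tool_pos: [0.6385, 0.0519, 0.1352]
tool_rot: [-180.0, 0.0, 15.0]
wrist_force: [-0.2, 0.5, -1.0]
opening: 0.222
gripper_force: 58.9
time: 15.28
tool_pos: [0.6386, 0.0519, 0.1343]
tool_rot: [-180.0, 0.0, 15.0]
wrist_force: [0.9, 0.5, -0.6]
opening: 0.214
gripper_force: 58.9
```

```bash
python3 -m jog '[[[0,0,0,0,0,0,40],[0,0,0,0,0,0,85],[0,0,0,0,0,0,85],[0,0,0,0,0,0,85],[0,0,-20,0,0,0,85],[0,0,-50,0,0,0,85],[0,0,-50,0,0,0,85],[0,0,0,0,0,0,85]]]' 40
python3 -m jog '[[[-35.5,-29.5,0,0,0,0,65],[-35.5,-29.5,0,0,0,0,65],[-35.5,-29.5,0,0,0,0,65],[-35.5,-29.5,0,0,0,0,65],[0,0,0,0,0,0,65],[0,0,0,0,0,0,65]]]'
python3 - <<'E'
from h import *
s,im=grab('wrist','w5');T=tool(s);print(s['tool_pos'],(T[:3,:3].T@(np.array([.471,.1285,.055])-T[:3,3])*1000).round(1))
a=cv2.imread('pics/w5.png');grab('scene','s5'); b=cv2.imread('pics/s5.png')[140:300,220:340]
m=np.zeros((480,800,3),np.uint8);m[:330,:440]=cv2.resize(a,(440,330));m[:,440:]=cv2.resize(b,(360,480));cv2.imwrite('pics/c5.png',m)
print(proj('wrist',[[.471,.1285,.085]],s)*440/560, onz('scene',[(277,219)],.121))
E
```

```text
time: 16.27
tool_pos: [0.6417, 0.0516, 0.2622]
tool_rot: [179.8, -0.6, 15.0]
wrist_force: [-0.5, 0.2, 0.3]
opening: 0.992
gripper_force: 0.0
time: 17.02
tool_pos: [0.4715, 0.129, 0.255]
tool_rot: [180.0, -0.1, 15.0]
wrist_force: [0.8, 0.0, -1.1]
opening: 0.76
gripper_force: 0.0
[0.47151466 0.12898258 0.255021  ] [ -0.9   0.2 200. ]
[[224.82392522 147.15517555]] [[0.64308943 0.05707821 0.121     ]]
```

View pics/c5.png

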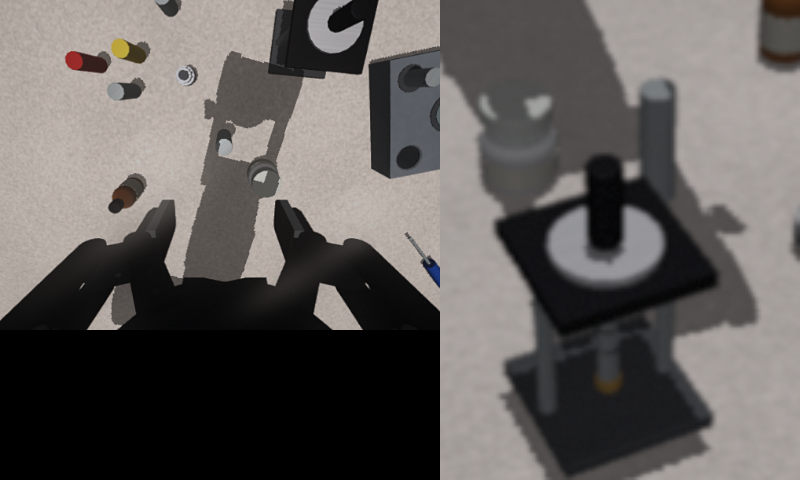

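The rod hangs with its collar flat on the plate. The long pillar's top is at (224,146), within 1 px of the predicted spot. I'm descending to grasp it.

```bash
python3 -m jog '[[[0,0,40,0,0,0,60],[0,0,50,0,0,0,60],[0,0,50,0,0,0,60],[0,0,40,0,0,0,60],[0,0,18,0,0,0,60],[0,0,0,0,0,0,60],[0,0,0,0,0,0,60]]]'
python3 -m jog '[[[0,0,0,0,0,0,12],[0,0,0,0,0,0,12],[0,0,0,0,0,0,12],[0,0,0,0,0,0,12],[0,0,0,0,0,0,12]]]' 60
```

```text
time: 18.0
tool_pos: [0.472, 0.1288, 0.057]
tool_rot: [180.0, -0.1, 15.0]
wrist_force: [-0.3, -0.6, 0.1]
opening: 0.708
gripper_force: 0.0
time: 18.62
tool_pos: [0.4718, 0.1293, 0.0574]
tool_rot: [180.0, -0.1, 15.0]
wrist_force: [-1.9, 0.5, 6.4]
opening: 0.26
gripper_force: 58.5
```

```bash
python3 -m jog '[[[0,0,-20,0,0,0,12],[0,0,-40,0,0,0,12],[0,0,-40,0,0,0,12],[0,0,-40,0,0,0,12],[0,0,0,0,0,0,12],[0,0,0,0,0,0,12]]]'
python3 -m jog '[[[-5.2,50,0,0,0,0,12],[-5.2,58,0,0,0,0,12],[-5.2,60,0,0,0,0,12],[-5.2,60,0,0,0,0,12],[-5.2,60,0,0,0,0,12],[0,0,0,0,0,0,12],[0,0,0,0,0,0,12]]]'
python3 - <<'E'
from h import *
s,im=grab('scene','s6');s=manip.get_state();T=tool(s);print(s['tool_pos'],(T[:3,:3].T@(np.array([.521,-.1563,.0644])-T[:3,3])*1000).round(1))
grab('top','t6');a=cv2.imread('pics/s6.png')[100:350,40:290];cv2.imwrite('pics/c6.png',cv2.resize(a,(600,600)))
E
```

```text
time: 19.38
tool_pos: [0.47, 0.1291, 0.1952]
tool_rot: [-180.0, 0.1, 15.0]
wrist_force: [-0.3, 0.7, -3.3]
opening: 0.262
gripper_force: 58.9
time: 20.25
tool_pos: [0.519, -0.1551, 0.1941]
tool_rot: [-179.8, 0.2, 14.9]
wrist_force: [0.3, 0.2, -1.7]
opening: 0.261
gripper_force: 59.5
[ 0.51920848 -0.15448468  0.19456675] [  1.6   2.6 130.2]
```

View pics/c6.png

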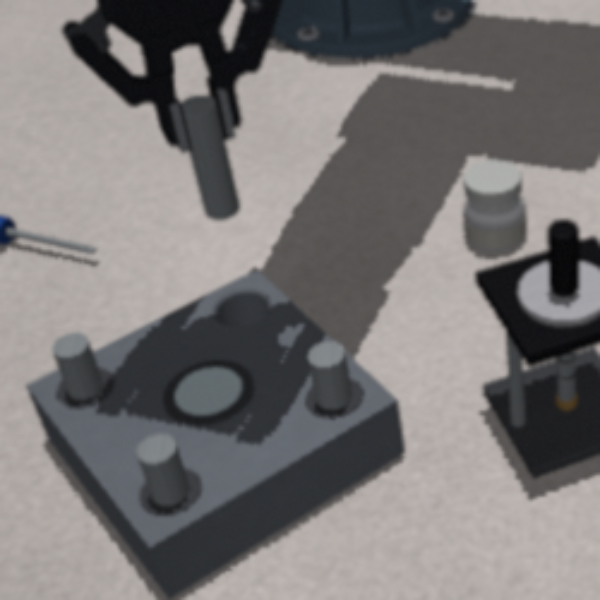

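The pillar is held upright, its lean in the picture matching the fixed ones. Its lower end is at crop (222,210), above the socket at crop (243,309). I'm lowering it.

```bash
python3 -m jog '[[[1.5,1.5,0,0,0,0,12],[0,0,30,0,0,0,12],[0,0,30,0,0,0,12],[0,0,10,0,0,0,12],[0,0,0,0,0,0,12],[0,0,0,0,0,0,12]]]'
python3 -m jog '[[[0,0,10,0,0,0,12],[0,0,10,0,0,0,12],[0,0,0,0,0,0,12],[0,0,0,0,0,0,12]]]'
```

```text
time: 21.1
tool_pos: [0.5231, -0.1572, 0.1277]
tool_rot: [179.9, -0.1, 15.0]
wrist_force: [0.5, 0.8, -2.1]
opening: 0.262
gripper_force: 59.5
time: 21.6
tool_pos: [0.5221, -0.1569, 0.1062]
tool_rot: [-180.0, 0.0, 15.0]
wrist_force: [-0.9, -0.6, -1.4]
opening: 0.261
gripper_force: 59.5
```

```bash
python3 -m jog '[[[0,0,10,0,0,0,12],[0,0,10,0,0,0,12],[0,0,10,0,0,0,12],[0,0,6,0,0,0,12],[0,0,0,0,0,0,12],[0,0,0,0,0,0,12]]]'
```

```text
time: 22.35
tool_pos: [0.5224, -0.157, 0.0705]
tool_rot: [180.0, -0.0, 15.0]
wrist_force: [-0.2, 0.3, -0.8]
opening: 0.26
gripper_force: 59.5
```

Pillar bottom is about 39 mm below the face with no contact yet. Lowering the last 6 mm.

```bash
python3 -m jog '[[[0,0,3,0,0,0,12],[0,0,2,0,0,0,12],[0,0,0,0,0,0,12],[0,0,0,0,0,0,12]]]'
python3 -m jog '[[[0,0,1,0,0,0,12],[0,0,0,0,0,0,12],[0,0,0,0,0,0,12]]]'
```

```text
time: 22.85
tool_pos: [0.5222, -0.1569, 0.0654]
tool_rot: [180.0, -0.0, 15.0]
wrist_force: [-0.8, -0.3, -2.0]
opening: 0.265
gripper_force: 59.5
time: 23.22
tool_pos: [0.5222, -0.157, 0.0644]
tool_rot: [180.0, -0.0, 15.0]
wrist_force: [-0.4, -0.3, -0.8]
opening: 0.258
gripper_force: 59.7
```

```bash
python3 -m jog '[[[0,0,0.5,0,0,0,12],[0,0,0,0,0,0,12],[0,0,0,0,0,0,30],[0,0,0,0,0,0,45],[0,0,0,0,0,0,60],[0,0,0,0,0,0,60],[0,0,0,0,0,0,60]]]' 30
python3 -m jog '[[[0,0,-20,0,0,0,60],[0,0,-50,0,0,0,60],[0,0,-50,0,0,0,60],[0,0,-40,0,0,0,60],[-60,0,0,0,0,0,60],[-20,0,0,0,0,0,60],[0,0,0,0,0,0,60],[0,0,0,0,0,0,60]]]'
python3 - <<'E'
from h import *
grab('top','t7');s,_=grab('scene','s7');a=cv2.imread('pics/s7.png')[130:350,40:440]
cv2.imwrite('pics/c7.png',cv2.resize(a,(800,440)));print(s['tool_pos'])
E
```

```text
time: 24.1
tool_pos: [0.5221, -0.1569, 0.0637]
tool_rot: [-180.0, 0.0, 15.0]
wrist_force: [-0.2, -0.0, 0.1]
opening: 0.705
gripper_force: 0.0
time: 25.1
tool_pos: [0.4455, -0.1777, 0.224]
tool_rot: [180.0, -0.0, 15.0]
wrist_force: [0.0, -0.0, 0.4]
opening: 0.704
gripper_force: 0.0
[ 0.44562282 -0.17754305  0.22389522]
```

View pics/c7.png

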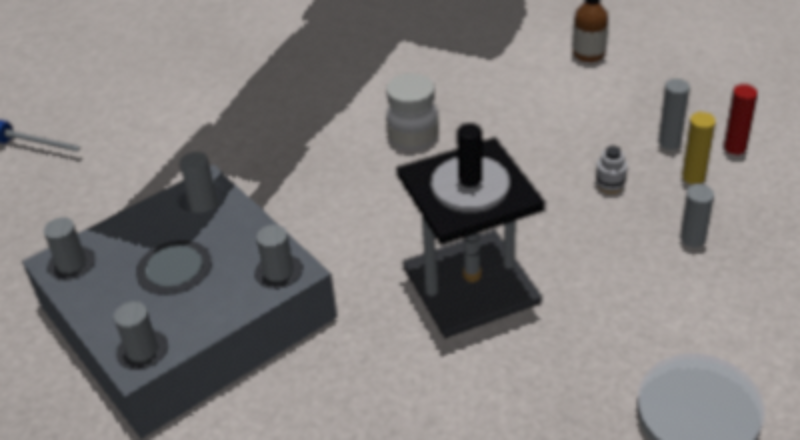

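The long pillar stands in the socket with its top at crop (195,157). The rod hangs upright in the stand and the other two pillars haven't moved. I'll check the pillar's top height, then hand in.

Run:
```python
from h import *
for z in(.077,.092,.107): print(z,(proj('scene',[[.5215,-.157,z],[.6285,-.104,z],[.574,-.261,z]])-[40,130]).round(1)*2)
```

```text
0.077 [[193.2 171. ]
 [269.8 245.4]
 [ 64.4 235.6]]
0.092 [[190.  157.4]
 [267.2 231.4]
 [ 59.4 221.8]]
0.107 [[186.6 143.6]
 [264.4 217.2]
 [ 54.4 207.8]]
```

The top row of 157 matches the prediction for z = 0.092, level with the fixed pillars at 231 and 222.

```bash
python3 -c "
from station import manip
print(manip.finish_job())"
```

```text
the job is handed in; nothing more can be done
None
```

I handed the job in at about 25 s without seeing a verdict: the socket measured 45 mm deep, the long pillar stands in it level with the fixed pillars, the rod hangs upright in its stand, and the other two pillars were not touched.

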